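# Hang the rod gauge on the draw-down hook, scale outward

## Task

Lift the aluminium rod gauge out of its wooden rack and hang it by its square window on the stand's flat hook with the graduated face pointing outward, away from the post; then, with the gauge on it, draw the hook gently down to its stop and let go, leaving the gauge hanging. The rod that carries the hook is set to an unknown height, so feel for the hook lightly rather than ramming it, and do not draw the hook down without the gauge on it. Leave the jar, the cup and the paddle where they are.

Things in the scene. Friction and masses are not known exactly. Their poses are not given: they have to be found in the camera images.
- gauge: flat aluminium rod gauge 6 mm thick (x), 60 wide (y), 140 tall (z), 0.15 kg, upright in the rack. Origin: middle of its bottom edge, mid thickness. +x points out of the graduated face: black scale lines and a raised steel strip, 3 mm proud, y -15 to 15, z 34 to 62 mm. The -x face is plain and flat. Side edges are notched between z 32 and 56 mm
- gauge_window (a point): centre of the gauge's square through-window, mid thickness, 76 mm above the gauge's origin. Window 18 x 18 mm: y -9 to 9, z 67 to 85 mm of the gauge. The plate above it (z 85 to 140 mm) is plain, for gripping through the thickness from above
- gauge_front (a point): a point in the air 40 mm out (+x of the gauge) from the window's centre on the graduated side: it tells which way the graduated face looks
- rack: wooden block fixed to the bench, 70 x 100 x 40 mm tall, with one slot 8 mm (x) by 63 mm (y) in the middle of its top, slot floor 10 mm above the bench. Origin: centre of its underside. The gauge starts standing on the slot's floor, its +x along the rack's +x
- stand: steel hook stand fixed to the bench. Origin on the bench, z up, +x outward (the way the hook points). Base plate 10 mm thick, x -65 to 35, y -45 to 45 mm; tube post 22 mm thick at x -20 up to z 75 mm; a rod rising from it carries a guide block (x -34 to -4, y -18 to 18 mm, from 28 mm below to 6 mm above the top of the undrawn hook bar)
- hook_mid (a point): mark fixed to the stand at x 10, y 0, z 129 mm: mid gap of the hook, mid of its height range. The undrawn hook bar's top is really anywhere from 113 to 145 mm above the bench: the rod is locked at an unreported height and does not yield to the forces of the job
- hook_lip (a point): fixed to the stand, outer end of the hook (x 24, y 0, z 129 mm, same height error). Hook: flat bar 8 mm wide (y), 6 thick, from its back plate (22 wide, front face x 2, 3 mm above to 23 below the bar's top) out to an upturned lip, x 18 to 24 mm, top 7 mm above the bar's top. The plate goes between x 2 and 18 mm. Lip plus bar is 13 mm tall
- hook (a joint): how far the hook is drawn down in its guide block, m: 0 = up (start), 0.010 = at its bottom stop. Stiff sliding friction: moves only under about 5 N downward and stays where it is left
- frit_jar: bystander: glass jar, 52 mm across, 70 mm tall, origin at centre of its foot
- water_cup: bystander: white ceramic cup, 64 mm across the rim, 60 mm tall, origin at centre of its foot
- paddle: bystander: black graphite paddle 60 x 50 x 12 mm with a wooden handle 85 mm long, lying flat; origin on the bench where the handle joins the block, x towards the block
Not all that is in view belongs to the job. Several things have the shape of the stand; the one meant has the colours described above. Leave any blue look-alike of the gauge alone.

How it is judged:
On the way, in this order (a step that is already met when the one before it is completed fails the run):
1. the gauge is lifted clear of the rack (contact force between gauge and rack below 0.01 N and z of gauge in the frame of rack above 0.045 m), for 0.2 s.
2. the gauge's window is on the hook, graduated face outward, before the hook is drawn down (x of gauge_window in the frame of stand between 0.003 and 0.0175 m and y of gauge_window in the frame of stand between -0.007 and 0.007 m and z of gauge_window in the frame of stand between 0.078 and 0.15 m and angle between the x axis of gauge and the x axis of stand, either way round below 0.25 rad and x of gauge_front in the frame of stand above 0.03 m and angle between gauge's own z axis and vertical below 0.2 rad and value of joint hook below 0.005 m), for 0.1 s.
At the end, for the whole second after the job is handed in: The gauge hangs at rest on the hook by its window (window centre between 3 and 17.5 mm out from the stand's origin, within 7 mm sideways, 78 to 150 mm high, bearing on the stand), upright within 0.2 rad, graduated face outward within 0.25 rad, and the hook is drawn down by more than 8 of its 10 mm (x of gauge_window in the frame of stand between 0.003 and 0.0175 m and y of gauge_window in the frame of stand between -0.007 and 0.007 m and z of gauge_window in the frame of stand between 0.078 and 0.15 m and angle between the x axis of gauge and the x axis of stand, either way round below 0.25 rad and x of gauge_front in the frame of stand above 0.03 m and angle between gauge's own z axis and vertical below 0.2 rad and value of joint hook above 0.008 m and contact force between gauge and stand above 0.4 N and linear speed of gauge below 0.03 m/s); the robot touches nothing.
It fails at once if the gauge is pressed against the stand or hook with more than 25 N (contact force between gauge and stand above 25 N).
It fails at once if the hook is drawn down more than 4 mm while the gauge's window is not on it (value of joint hook above 0.004 m and not (x of gauge_window in the frame of stand between 0.003 and 0.0175 m and y of gauge_window in the frame of stand between -0.007 and 0.007 m and z of gauge_window in the frame of stand between 0.078 and 0.15 m)).
It fails at once if the jar is disturbed (moved more than 20 mm) (distance of frit_jar from where it was at the start of the episode above 0.02 m).
It fails at once if the paddle is disturbed (moved more than 20 mm) (distance of paddle from where it was at the start of the episode above 0.02 m).
It fails at once if the cup is disturbed (moved more than 20 mm) (distance of water_cup from where it was at the start of the episode above 0.02 m).
It also fails if it takes over 51 s, if anything falls off the work surface, if the arm or the gripper's body presses on something with over 40 N, if the wrist force passes 120 N, or if a joint passes its speed limit or range.

## Robot

A 7-joint arm with a two-finger parallel gripper is mounted at the origin on the work surface. World frame = base frame: x ahead of the robot, y to its left, z up, the work surface at z = 0. Lengths are in m, angles in rad, forces in N, time in s.
With the tool pointing down it reaches from about 0.425 to 0.8 m from the base axis. Payload 8.3 kg.
Tool frame: the origin (TCP) lies midway between the tips of the shut fingers; the grasp point (between the pads) lies 19 mm behind it; z points along the fingers, y is the direction in which the jaws open and shut (so a half turn about z gives the same grasp; the last joint's range is limited). The gripper opens to 85 mm and grips with 20 to 120 N. Pads are 22 mm wide; open, the fingers measure 114 mm over their backs; the gripper's body (76 mm by 85 mm) begins 54 mm behind the grasp point. The pads swing forward as they close: fully open they stand 13 mm farther back than shut.
Start: joints at [1.068, 0.383, 0.016, 1.37, -0.006, 1.388, -0.046], TCP at [0.266, -0.565, 0.231] pointing down, gripper open.
Joint ranges: [-2.95, 2.95], [-0.25, 2.06], [-1.52, 1.56], [0.18, 2.33], [-1.44, 4.58], [0.02, 2.06], [-3.01, 3.01]. Speed limits (rad/s): [2.39, 2.39, 3.01, 3.01, 3.14, 3.14, 3.14].

## Interface

Orientations are given as a unit quaternion [w, x, y, z].
In Python, from plant import monitor, optics, bot gives the robot as it stands. The module is installed in compiled form; this text tells all that it offers.
- The arm moves only by the tool send_rows, never from a script. Its argument "rows" is text: rows parted by semicolons, each of 5 numbers parted by spaces: the opening, from 0 (shut) to 1 (fully open), then the shift along the tool's x, y, z as a fraction of full scale, then the turn about the tool's z as a fraction of full scale. A call has exactly 10 rows; each row is the pose to reach, as a shift and turn from the pose commanded when the call began, along the tool's axes at that moment, turning the shorter way round; what a row does not reach only later rows make up. Full scale, the value 1, is 0.25 m for a shift and pi rad for a turn. A row lasts 1/12 s, in which the tool goes at most 41.7 mm and 7.16 degrees, less where a joint would pass 70% of its speed; a pose out of reach is approached as far as the arm can. A call with a number of a shift or a turn outside -1 to 1 is refused whole. A call with a gripper value outside its range is refused whole. The fingers move at their own pace and stop on an object; "newtons" is the grip in N (left out, the last holds). Time passes only in rows, so rows that repeat a pose let the fingers close, or fill a call up. It gives the time, the measured TCP pose, the force and the opening at its end, in the units of the state.
- monitor.read_state(): the state, without advancing time (a new reading comes with each control period).
- optics.capture(name): name is "scene" or "top"; returns a dict with "pixels" (420x560x3 uint8, blue, green, red), "fx", "fy", "cx", "cy" (pixels), "dist" ([k1, k2, p1, p2, k3] as OpenCV has them; the pictures are not rectified), "xyz" and "rotation" of the camera in the world. Camera axes: x right, y down, z forward; pixel columns grow to the right and rows downward; lengths in m; the calibration is good to about 2 mm. A picture is of the moment at which its call begins. There is no depth.
- bot.close_job(): hands the job in, once; it reports no verdict.
The state is a dict: "time": time; "q": joint angles; "qd": joint speeds; "tau": joint torques, N m; "position": TCP position; "tool_rot": TCP orientation; "force": force on the tool from outside, world axes, zero at the start; "wrist_torque": the same for the moment, N m; "width": finger opening in m.
Only numpy, scipy, OpenCV 4.12 (cv2) and the standard library are available. Lean on these libraries where they do the work, as an engineer would, in place of code of your own. Each camera call takes 0.05 s, during which the arm holds its last target.

## Working session

There is one attempt and no reset: what is moved stays moved. The work goes in short steps, Python scripts to look and compute and a tool call to move; the robot and the scene stay as the last step left them, time stands still between calls to the robot, and variables do not carry over. Pictures are saved under pics/ and viewed, and the job is handed in when it is done.

Besides the shell and the picture viewer there is one more tool, called after ">>>" as name(argument=value, ...) on one line, values as JSON. send_rows: Moves the arm, as the interface text tells. Its arguments: {"type":"object","properties":{"rows":{"type":"string"},"newtons":{"type":"number"}},"required":["rows"]}

```bash
mkdir -p pics; python3 - <<'E'
from plant import monitor, optics
import cv2
for n in("scene","top"):
    c=optics.capture(n); cv2.imwrite(f"pics/{n}0.png",c["pixels"])
    print(n,{k:v for k,v in c.items() if k!="pixels"})
print(monitor.read_state())
E
```

```text
scene {'fx': 479.87159891104085, 'fy': 479.87159891104085, 'cx': 270.5683378695285, 'cy': 215.08212238291154, 'dist': array([-0.17453007,  0.        ,  0.        ,  0.        ,  0.        ]), 'xyz': array([1.27874031, 0.0162432 , 0.89720765]), 'rotation': array([-0.24723145,  0.65310046,  0.66636784, -0.26132414])}
top {'fx': 514.1599568169895, 'fy': 514.1599568169895, 'cx': 271.0710801074047, 'cy': 200.5099192253998, 'dist': array([-0.12232626,  0.        ,  0.        ,  0.        ,  0.        ]), 'xyz': array([0.40906181, 0.01453813, 1.08629957]), 'rotation': array([ 0.04304851, -0.69909925,  0.71129356, -0.05889425])}
{'time': 0.1, 'q': array([ 1.06810215,  0.38415342,  0.01636525,  1.37107525, -0.0063271 ,
        1.3881917 , -0.04653459]), 'qd': array([ 0.00101903, -0.00103732,  0.00064707, -0.00240585, -0.00013006,
        0.00037128,  0.00035727]), 'tau': array([ 2.40310888e-03, -6.29141164e+01,  8.46858043e-01, -3.72763109e+01,
        1.66703534e-02,  1.04435737e-02, -6.95519589e-06]), 'position': array([ 0.26594606, -0.56508285,  0.23036732]), 'tool_rot': array([-8.68906671e-04,  9.75915939e-01,  2.18145108e-01, -1.92162776e-04]), 'force': array([ 0.2167682 ,  0.16328671, -0.62957533]), 'wrist_torque': array([-0.01639682,  0.03264326,  0.0679418 ]), 'width': 0.08522629668287807}
```

View pics/scene0.png

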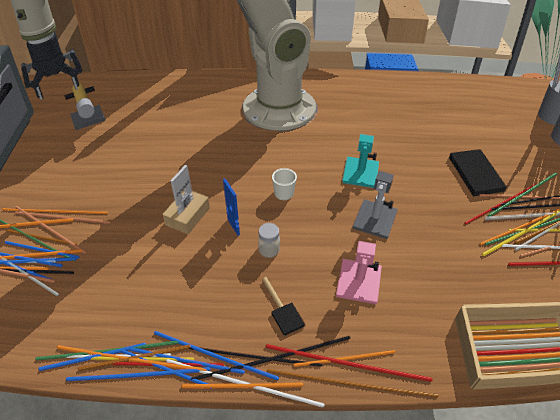

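View pics/top0.png

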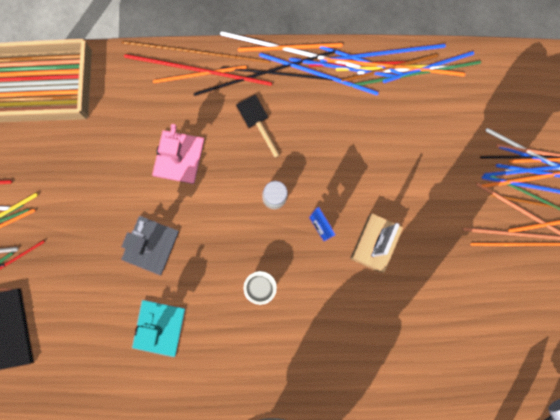

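The scene view shows the grey steel stand at about (377,205), between the teal and pink look-alikes. The rack and gauge are at (185,200), and the blue decoy is at (232,205). In the top view the stand is at (150,243) and the rack at (378,242). I'll zoom in on these.

```bash
python3 - <<'E'
import cv2,numpy as np
s=cv2.imread("pics/scene0.png");t=cv2.imread("pics/top0.png")
r=lambda im,x0,x1,y0,y1:cv2.resize(im[y0:y1,x0:x1],(390,500),interpolation=cv2.INTER_CUBIC)
cv2.imwrite("pics/z1.png",np.hstack([r(s,155,217,155,235),r(s,346,408,163,243)]))
cv2.imwrite("pics/z2.png",np.hstack([r(t,347,409,202,282),r(t,117,179,205,285)]))
E
```

```text
(no output)
```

View pics/z1.png

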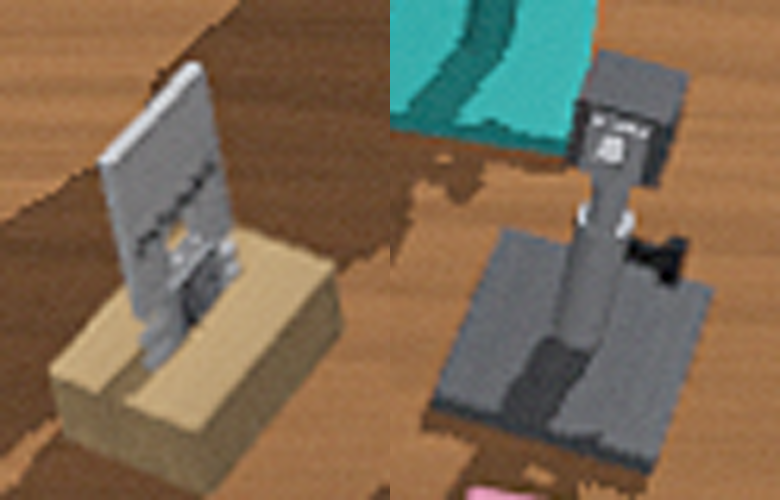

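View pics/z2.png

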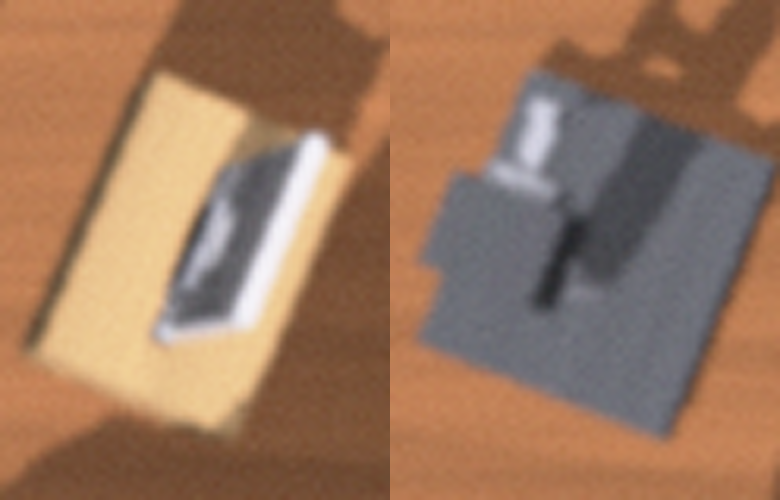

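```bash
cat > h.py <<'E'
import numpy as np,cv2
from scipy.spatial.transform import Rotation as R
from plant import monitor,optics
def RM(q): return R.from_quat([q[1],q[2],q[3],q[0]]).as_matrix()
def ray(c,px):
    K=np.array([[c['fx'],0,c['cx']],[0,c['fy'],c['cy']],[0,0,1.]])
    u=cv2.undistortPoints(np.float64(px).reshape(-1,1,2),K,c['dist']).reshape(-1,2)
    return np.c_[u,np.ones(len(u))]@RM(c['rotation']).T
def plane(c,px,z):
    d=ray(c,px); o=np.array(c['xyz']); return (o+d*((z-o[2])/d[:,2])[:,None])[:,:2]
def proj(c,P):
    K=np.array([[c['fx'],0,c['cx']],[0,c['fy'],c['cy']],[0,0,1.]])
    M=RM(c['rotation']).T; return cv2.projectPoints(np.float64(P).reshape(-1,1,3),cv2.Rodrigues(M)[0],-M@np.array(c['xyz']),K,c['dist'])[0].reshape(-1,2)
E
python3 - <<'E'
from h import *
for n in("scene","top"):
    c=optics.capture(n); im=c["pixels"].astype(int); hsv=cv2.cvtColor(c["pixels"],cv2.COLOR_BGR2HSV)
    roiR=(155,217,155,235) if n=="scene" else (347,409,202,282)
    roiS=(330,400,163,243) if n=="scene" else (117,184,205,285)
    def big(m,roi):
        mm=np.zeros_like(m);x0,x1,y0,y1=roi;mm[y0:y1,x0:x1]=m[y0:y1,x0:x1]
        cs,_=cv2.findContours(mm,cv2.RETR_EXTERNAL,cv2.CHAIN_APPROX_NONE);return max(cs,key=cv2.contourArea).reshape(-1,2)
    x0,x1,y0,y1=roiR
    print(n,"rack sample",hsv[218,196] if n=="scene" else hsv[225,365], "bench",hsv[230,165] if n=="scene" else hsv[210,352])
    print("stand",hsv[225,385] if n=="scene" else hsv[250,160])
    g=((hsv[...,1]<60)&(hsv[...,2]<135)).astype(np.uint8)*255
    g=big(g,roiS); p=plane(c,g,0.01); r=cv2.minAreaRect(np.float32(p)*1000); print("stand",r,cv2.boxPoints(r).round(1).tolist(),np.round(cv2.contourArea(g)))
    cv2.drawContours(c["pixels"],[g.reshape(-1,1,2)],-1,(0,0,255),1)
    w=((hsv[...,2]>150)&(hsv[...,1]>70)&(hsv[...,1]<135)).astype(np.uint8)*255
    w=big(w,roiR); p=plane(c,w,0.04); r=cv2.minAreaRect(np.float32(p)*1000); print("rack",r,cv2.boxPoints(r).round(1).tolist())
    cv2.drawContours(c["pixels"],[w.reshape(-1,1,2)],-1,(0,255,0),1)
    f=lambda a,b,cc,d:cv2.resize(c["pixels"][cc:d,a:b],(390,450),interpolation=cv2.INTER_NEAREST)
    cv2.imwrite(f"pics/m_{n}.png",np.hstack([f(*roiR),f(*roiS)]))
E
```

```text
scene rack sample [ 17 108 109] bench [ 11 140 104]
stand [104  24 115]
stand ((424.69561767578125, 269.46185302734375), (89.78182220458984, 229.22830200195312), 67.982177734375) [[301.6000061035156, 270.79998779296875], [514.0999755859375, 184.89999389648438], [547.7999877929688, 268.1000061035156], [335.29998779296875, 354.0]] 1424.0
rack ((478.055419921875, -214.8346405029297), (47.453861236572266, 100.64490509033203), 64.77545928955078) [[422.3999938964844, -214.89999389648438], [513.5, -257.70001220703125], [533.7000122070312, -214.8000030517578], [442.6000061035156, -171.89999389648438]]
top rack sample [ 14 104 113] bench [ 12 143 193]
stand [120  15 119]
stand ((477.3929748535156, 249.44793701171875), (100.10677337646484, 99.05331420898438), 68.21251678466797) [[412.79998779296875, 221.39999389648438], [504.79998779296875, 184.60000610351562], [542.0, 277.5], [450.0, 314.29998779296875]] 1840.0
rack ((469.5906982421875, -226.72988891601562), (76.00430297851562, 109.79520416259766), 62.24784469604492) [[403.29998779296875, -234.8000030517578], [500.5, -285.8999938964844], [535.9000244140625, -218.6999969482422], [438.70001220703125, -167.5]]
```

```bash
python3 -c "
import cv2,numpy as np
a=cv2.imread('pics/m_scene.png');b=cv2.imread('pics/m_top.png')
cv2.imwrite('pics/m.png',cv2.resize(np.vstack([a,b]),(520,600)))"
```

```text
(no output)
```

View pics/m.png

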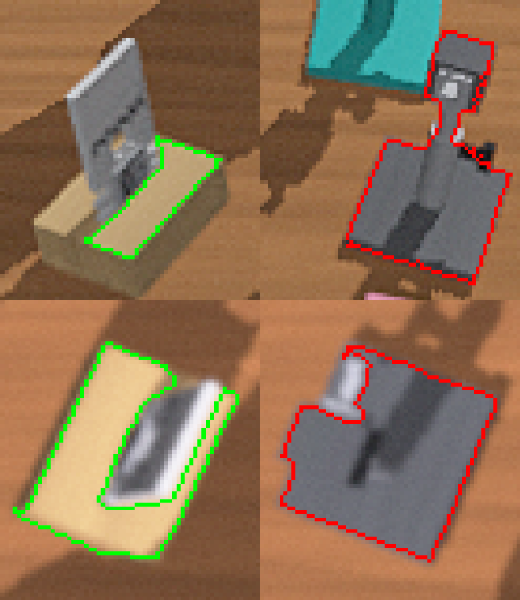

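```bash
python3 - <<'E'
import cv2,numpy as np
s=cv2.imread("pics/scene0.png");t=cv2.imread("pics/top0.png")
def z(im,x0,y0,w,h,k,name):
    o=cv2.resize(im[y0:y0+h,x0:x0+w],None,fx=k,fy=k,interpolation=cv2.INTER_CUBIC)
    for i in range(0,w,5):
        cv2.line(o,(int((i+.5)*k),0),(int((i+.5)*k),4),(0,255,255),1)
        if i%10==0: cv2.putText(o,str(x0+i),(int((i+.5)*k)-10,16),0,.4,(0,255,255),1)
    for i in range(0,h,5):
        cv2.line(o,(0,int((i+.5)*k)),(4,int((i+.5)*k)),(0,255,255),1)
        if i%10==0: cv2.putText(o,str(y0+i),(6,int((i+.5)*k)+4),0,.4,(0,255,255),1)
    cv2.imwrite(name,o)
z(s,160,160,52,74,8,"pics/a1.png");z(s,350,166,52,74,8,"pics/a2.png")
z(t,348,206,60,70,8,"pics/a3.png");z(t,117,210,66,66,8,"pics/a4.png")
E
```

```text
(no output)
```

View pics/a1.png

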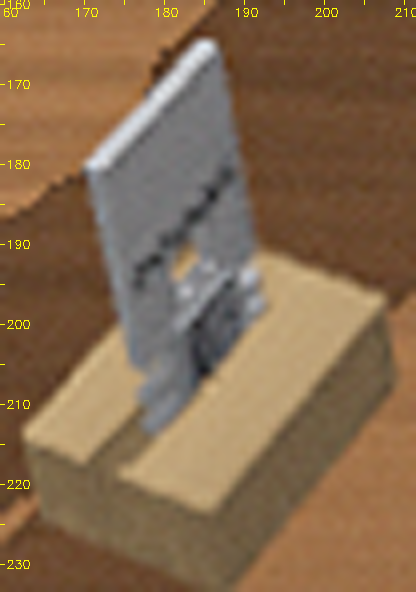

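View pics/a2.png

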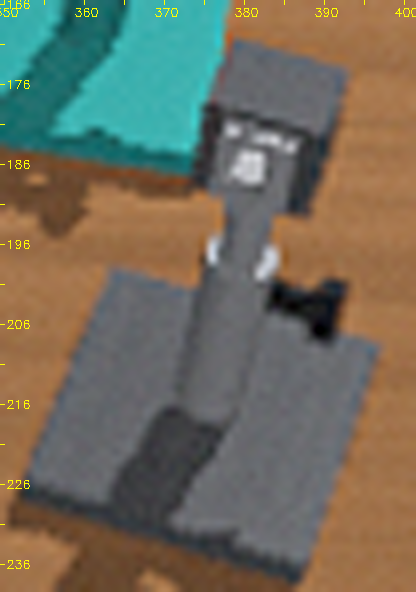

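View pics/a3.png

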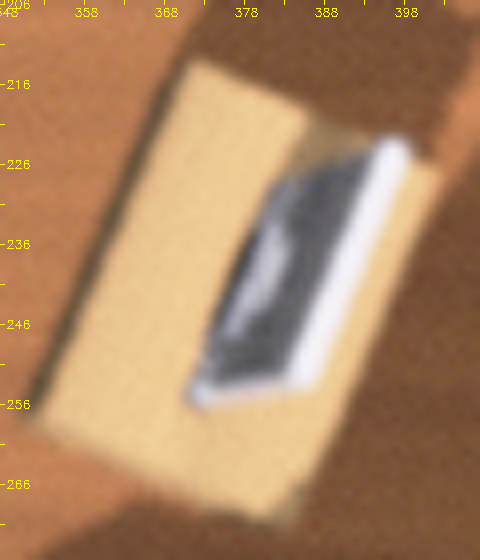

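View pics/a4.png

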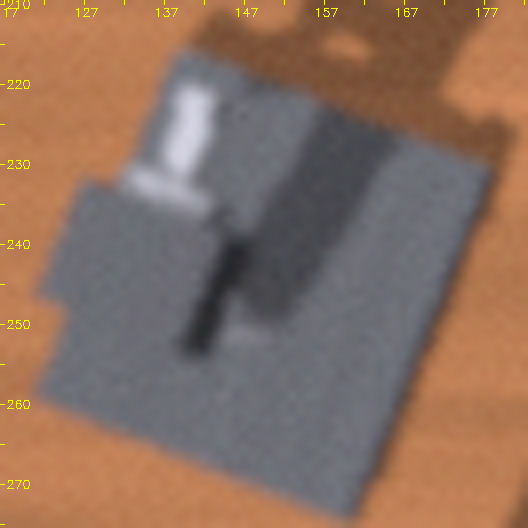

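```bash
cat > fit.py <<'E'
from h import *
from scipy.optimize import least_squares
C={n:optics.capture(n) for n in("scene","top")}
def fit(obs,x0,heightfree=False):
    def P(x,l):
        c,s=np.cos(x[2]),np.sin(x[2]); z=l[2]+(x[3] if heightfree else 0)
        return [x[0]+c*l[0]-s*l[1],x[1]+s*l[0]+c*l[1],z]
    def f(x): return np.concatenate([proj(C[n],P(x,l))[0]-p for n,l,p in obs])
    r=least_squares(f,x0); print(r.x.round(4),"deg",np.degrees(r.x[2]).round(2)); print(r.fun.reshape(-1,2).round(1).tolist()); return r.x
rt=[("scene",(-35,-50),(162.3,213.9)),("scene",(-35,50),(191.8,190.8)),("scene",(35,50),(207.9,196.6)),("scene",(35,-50),(185.5,223.5)),
("top",(35,-50),(371.9,213)),("top",(-35,-50),(402.8,227)),("top",(-35,50),(381.3,270.5)),("top",(35,50),(352.5,258))]
mk=lambda L,z:[(n,(l[0]/1e3,l[1]/1e3,z),np.array(p)) for n,l,p in L]
print("rack");rk=fit(mk(rt,.04),[.47,-.22,1.12])
for n in C:print(n);fit([o for o in mk(rt,.04) if o[0]==n],[.47,-.22,1.12])
gt=[("scene",(0,-30),(170.8,180.1)),("scene",(0,30),(185.5,164.8)),("top",(0,-30),(397.2,223)),("top",(0,30),(385.6,253.6))]
print("gauge top edge");fit(mk(gt,.15),[.47,-.22,1.12])
st=[("scene",(-65,-45),(363.3,199)),("scene",(-65,45),(397,208.6)),("scene",(35,45),(387,236.8)),("scene",(35,-45),(352.6,226.5)),
("top",(35,-45),(177.8,230.8)),("top",(35,45),(139.6,215.5)),("top",(-65,-45),(160.5,274.3)),("top",(-65,45),(121.3,258.9))]
print("stand");sx=fit(mk(st,.01),[.49,.24,-.38])
for n in C:print(n);fit([o for o in mk(st,.01) if o[0]==n],[.49,.24,-.38])
bt=[("scene",(-34,-18),(378.3,170.5)),("scene",(-34,18),(392.6,174)),("scene",(-4,-18),(375.4,178.4)),("scene",(-4,18),(390.1,183)),
("top",(-4,18),(126.5,232.3)),("top",(-34,18),(121.5,246.6))]
print("block");fit(mk(bt,0),list(sx)+[.135],True)
E
python3 fit.py
```

```text
rack
[ 0.472  -0.2246  1.0812] deg 61.95
[[-0.1, -0.9], [-5.6, -3.0], [0.6, 0.5], [-0.5, -0.1], [-0.6, -0.5], [-1.4, 0.8], [-0.4, 0.8], [-2.1, -2.2]]
scene
[ 0.4748 -0.2206  1.0314] deg 59.1
[[0.9, -0.9], [-3.1, -2.3], [2.5, 2.1], [-0.3, 0.9]]
top
[ 0.4714 -0.2269  1.1055] deg 63.34
[[-0.2, -0.1], [-0.7, 0.4], [1.5, 0.9], [-0.6, -1.3]]
gauge top edge
[ 0.4712 -0.2276  1.1446] deg 65.58
[[-0.3, 0.1], [-0.8, -0.6], [-0.4, 0.3], [-0.5, -0.4]]
stand
[ 0.4907  0.2403 -0.3825] deg -21.92
[[-0.6, -0.8], [-0.5, -0.5], [0.0, -0.8], [-1.0, -1.3], [0.2, -1.1], [-0.8, -1.1], [-0.5, 0.1], [-0.7, -0.3]]
scene
[ 0.4935  0.2413 -0.3799] deg -21.77
[[-0.2, 0.0], [-0.0, 0.3], [0.6, 0.1], [-0.5, -0.4]]
top
[ 0.4895  0.2393 -0.3845] deg -22.03
[[0.7, -0.5], [-0.3, -0.5], [-0.1, 0.7], [-0.3, 0.3]]
block
[ 0.4893  0.2421 -0.3594  0.1421] deg -20.59
[[-0.6, -0.1], [0.1, 0.4], [-0.7, 0.2], [-0.1, -0.3], [-0.0, -0.5], [-0.9, 0.5]]
```

```bash
cat >> h.py <<'E'
def go(x,y,z,xang,p=None,q=None):
    """fractions (tool axes) to reach world target; xang = tool x heading deg"""
    s=monitor.read_state(); M=RM(s['tool_rot']); d=M.T@(np.array([x,y,z])-s['position'])
    a=np.degrees(np.arctan2(M[1,0],M[0,0])); w=(xang-a+180)%360-180
    print("pos",s['position'].round(4),"xang",a.round(2),"tilt",M[2,2].round(4),"F",s['force'].round(2),"w",round(s['width'],4),"t",round(s['time'],2))
    print("shift frac",(d/.25).round(4),"turn frac",round(-w/180,4))
E
python3 -c "
from h import *
go(.40,-.35,.225,95); go(.471,-.228,.20,155)"
```

```text
pos [ 0.266  -0.5653  0.2309] xang 25.2 tilt -1.0 F [ 0.54  0.42 -0.27] w 0.0853 t 0.3
shift frac [ 0.8516 -0.5512  0.0241] turn frac -0.3878
pos [ 0.266  -0.5653  0.2309] xang 25.2 tilt -1.0 F [ 0.54  0.42 -0.27] w 0.0853 t 0.3
shift frac [ 1.3163 -0.8718  0.1243] turn frac -0.7211
```

>>> send_rows(rows="1 0.06 -0.04 0 -0.038;1 0.15 -0.1 0 -0.076;1 0.25 -0.16 0 -0.114;1 0.35 -0.23 0 -0.152;1 0.45 -0.29 0 -0.19;1 0.55 -0.36 0 -0.228;1 0.65 -0.42 0 -0.266;1 0.74 -0.48 0 -0.304;1 0.81 -0.525 0 -0.342;1 0.85 -0.55 0.02 -0.38", newtons=40)

```text
time: 1.13
position: [0.4022, -0.3479, 0.2275]
tool_rot: [0.001, 0.681, 0.732, 0.0]
force: [-0.0, -0.1, 1.5]
width: 0.0855
```

```bash
python3 -c "
from h import *
go(.471,-.228,.20,155)"
```

```text
pos [ 0.4022 -0.3479  0.2275] xang 94.16 tilt -1.0 F [-0.04 -0.13  1.5 ] w 0.0855 t 1.13
shift frac [0.4583 0.3092 0.1101] turn frac -0.338
```

>>> send_rows(rows="1 0.05 0.03 0.01 -0.038;1 0.11 0.07 0.02 -0.076;1 0.18 0.12 0.03 -0.114;1 0.25 0.17 0.05 -0.152;1 0.32 0.22 0.06 -0.19;1 0.38 0.26 0.08 -0.228;1 0.43 0.29 0.09 -0.266;1 0.455 0.305 0.1 -0.304;1 0.458 0.309 0.11 -0.332;1 0.458 0.309 0.11 -0.338")

```text
time: 1.97
position: [0.4699, -0.2306, 0.1984]
tool_rot: [-0.0, 0.218, 0.976, 0.0]
force: [0.5, -1.0, 0.9]
width: 0.0856
```

```bash
python3 -c "
from h import *
go(.471,-.228,.12,155)
c=optics.capture('scene');cv2.imwrite('pics/b1.png',c['pixels'][100:300,100:300].repeat(3,0).repeat(3,1)[:600,:600])"
```

```text
pos [ 0.4699 -0.2306  0.1984] xang 154.78 tilt -1.0 F [ 0.45 -1.    0.9 ] w 0.0856 t 1.97
shift frac [2.000e-04 1.110e-02 3.135e-01] turn frac -0.0012
```

View pics/b1.png

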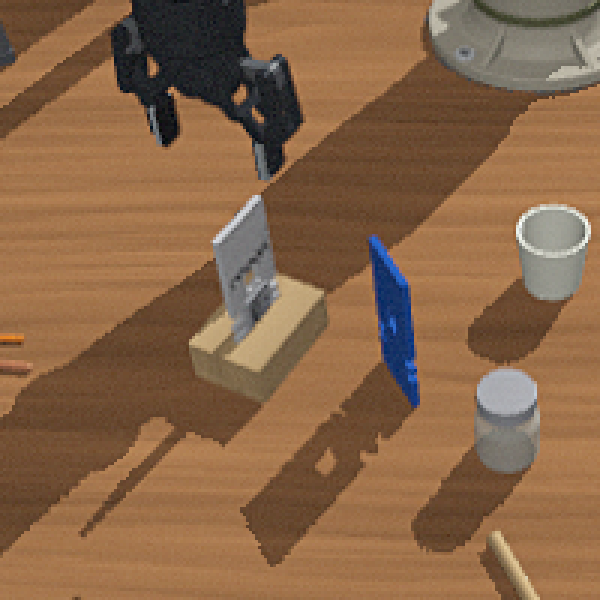

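The gripper is open, with its tips at about (155,147) and (188,158) in full-image pixels, above the gauge. I'll check the alignment by projecting points.

```bash
python3 -c "
from h import *
c=optics.capture('scene');t=optics.capture('top')
for z in(.198,.205,.211):
  for d in(-.0425,0,.0425):
    a=np.radians(64.8);print(z,d,proj(c,[.4699+d*np.cos(a),-.2306+d*np.sin(a),z]).round(1))
cv2.imwrite('pics/b2.png',cv2.resize(t['pixels'][180:300,320:440],(600,600)))"
```

```text
0.198 -0.0425 [[158.1 150.8]]
0.198 0 [[173.3 156. ]]
0.198 0.0425 [[189.  161.3]]
0.205 -0.0425 [[157.6 148.5]]
0.205 0 [[172.8 153.6]]
0.205 0.0425 [[188.6 158.9]]
0.211 -0.0425 [[157.1 146.4]]
0.211 0 [[172.4 151.6]]
0.211 0.0425 [[188.2 156.9]]
```

View pics/b2.png

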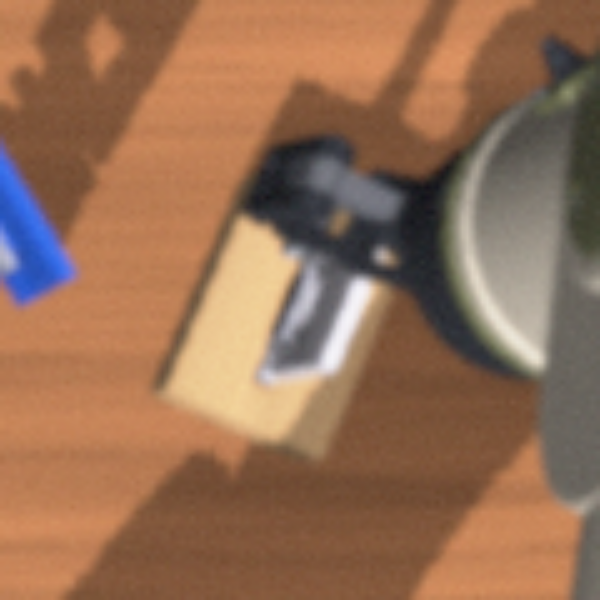

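>>> send_rows(rows="1 0 0.011 0.03 -0.001;1 0 0.011 0.08 -0.001;1 0 0.011 0.13 -0.001;1 0 0.011 0.18 -0.001;1 0 0.011 0.23 -0.001;1 0 0.011 0.27 -0.001;1 0 0.011 0.3 -0.001;1 0 0.011 0.312 -0.001;1 0 0.011 0.312 -0.001;1 0 0.011 0.312 -0.001")

```text
time: 2.95
position: [0.4712, -0.229, 0.1211]
tool_rot: [0.0, 0.22, 0.976, 0.0]
force: [0.3, -0.4, -0.5]
width: 0.085
```

```bash
python3 -c "
from h import *
go(.471,-.228,.12,155)
c=optics.capture('scene');cv2.imwrite('pics/b3.png',cv2.resize(c['pixels'][120:240,130:250],(600,600)))"
```

```text
pos [ 0.4712 -0.229   0.1211] xang 154.6 tilt -1.0 F [ 0.32 -0.41 -0.52] w 0.085 t 2.95
shift frac [0.0024 0.0035 0.0044] turn frac -0.0022
```

View pics/b3.png

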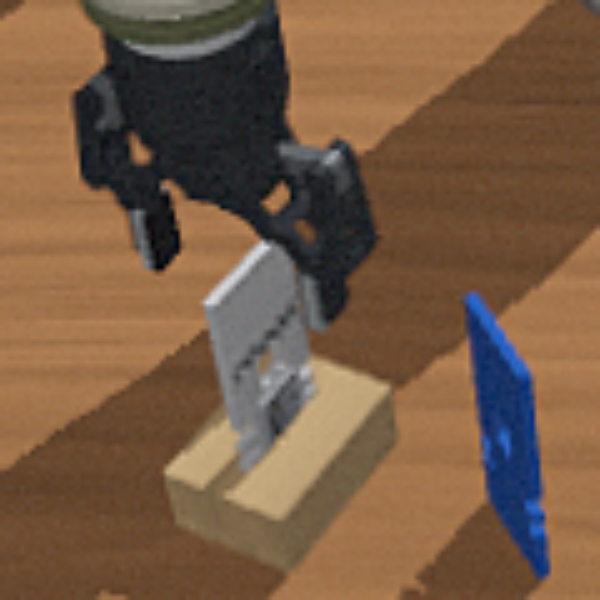

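The fingers straddle the gauge's upper plate, so I'll close them.

>>> send_rows(rows="0 0 0 0 -0.002;0 0 0 0 -0.002;0 0 0 0 -0.002;0 0 0 0 -0.002;0 0 0 0 -0.002;0 0 0 0 -0.002;0 0 0 0 -0.002;0 0 0 0 -0.002;0 0 0 0 -0.002;0 0 0 0 -0.002", newtons=40)

```text
time: 3.83
position: [0.4713, -0.2284, 0.1209]
tool_rot: [0.0, 0.216, 0.976, 0.0]
force: [0.7, 3.8, 1.3]
width: 0.0055
```

```bash
python3 -c "
from h import *
go(.471,-.228,.12,155);print(monitor.read_state()['wrist_torque'])
c=optics.capture('scene');cv2.imwrite('pics/b4.png',cv2.resize(c['pixels'][120:240,130:250],(600,600)))"
```

```text
pos [ 0.4713 -0.2284  0.1209] xang 155.01 tilt -1.0 F [0.67 3.77 1.26] w 0.0055 t 3.83
shift frac [0.0018 0.0009 0.0037] turn frac 0.0001
[ 0.99381086 -0.32795371 -0.0764917 ]
```

View pics/b4.png

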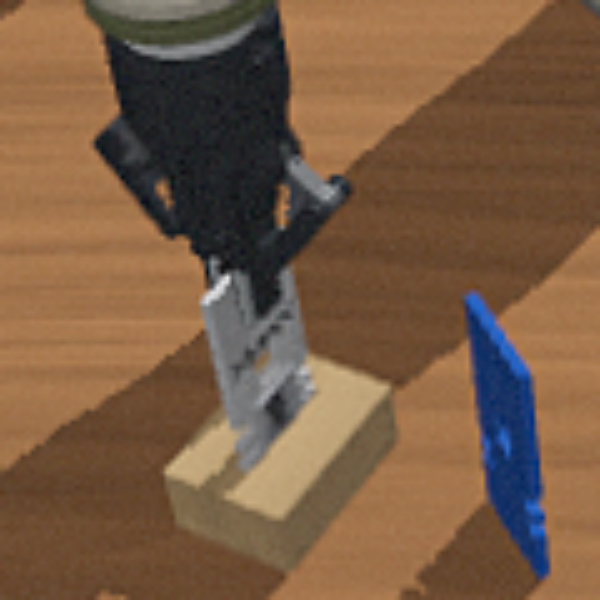

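>>> send_rows(rows="0 0 0 -0.02 0;0 0 0 -0.06 0;0 0 0 -0.12 0;0 0 0 -0.2 0;0 0 0 -0.29 0;0 0 0 -0.39 0;0 0 0 -0.49 0;0 0 0 -0.59 0;0 0 0 -0.67 0;0 0 0 -0.7 0")

```text
time: 4.72
position: [0.4715, -0.2302, 0.3]
tool_rot: [0.002, 0.217, 0.976, -0.001]
force: [0.1, -0.3, -0.1]
width: 0.0056
```

```bash
python3 -c "
from h import *
c=optics.capture('scene');t=optics.capture('top')
s=monitor.read_state();print(s['position'],s['force'],s['wrist_torque'],s['width'])
go(.50,-.02,.296,112)
cv2.imwrite('pics/b5.png',np.hstack([cv2.resize(c['pixels'][80:240,110:240],(390,480)),cv2.resize(t['pixels'][180:300,350:450],(400,480))]))"
```

```text
[ 0.47126826 -0.22983411  0.29755614] [ 0.75562009 -0.46755382 -1.34729658] [-0.00395581  0.00586595  0.00390083] 0.005101532375443462
pos [ 0.4713 -0.2298  0.2976] xang 154.93 tilt -1.0 F [ 0.76 -0.47 -1.35] w 0.0051 t 4.82
shift frac [0.2515 0.809  0.0046] turn frac 0.2385
```

View pics/b5.png

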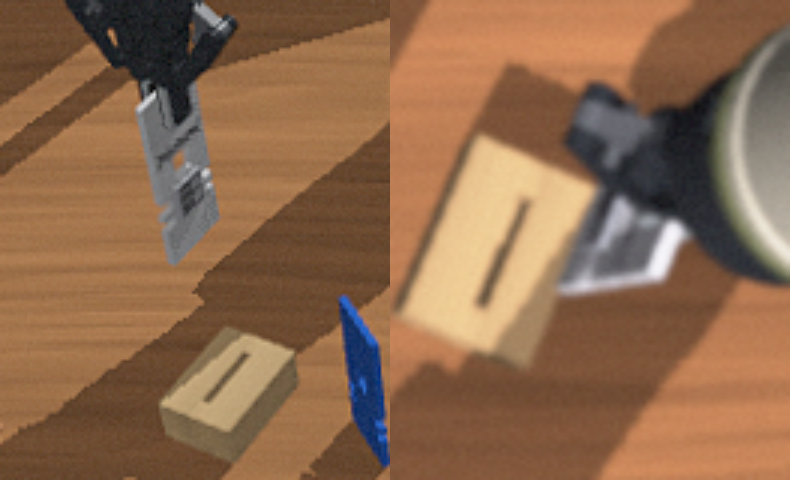

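```bash
python3 -c "
from h import *
c=optics.capture('scene');cv2.imwrite('pics/b6.png',cv2.resize(c['pixels'][100:175,140:205],None,fx=8,fy=8,interpolation=cv2.INTER_CUBIC))
a=np.radians(155);e=np.array([np.cos(a),np.sin(a)])
for z in (.184,.187,.19):
  p=plane(c,[(167.2,167.9),(182.2,150.3)],z);q=p-[.4713,-.2298];print(z,p.round(4),(q@e).round(4),(q@[e[1],-e[0]]).round(4))
"
```

```text
0.184 [[ 0.4943 -0.2426]
 [ 0.4336 -0.2179]] [-0.0262  0.0392] [-0.0019 -0.0051]
0.187 [[ 0.4976 -0.2415]
 [ 0.4372 -0.2169]] [-0.0288  0.0364] [ 0.0005 -0.0027]
0.19 [[ 0.5009 -0.2404]
 [ 0.4408 -0.2159]] [-0.0313  0.0336] [ 0.0029 -0.0003]
```

View pics/b6.png

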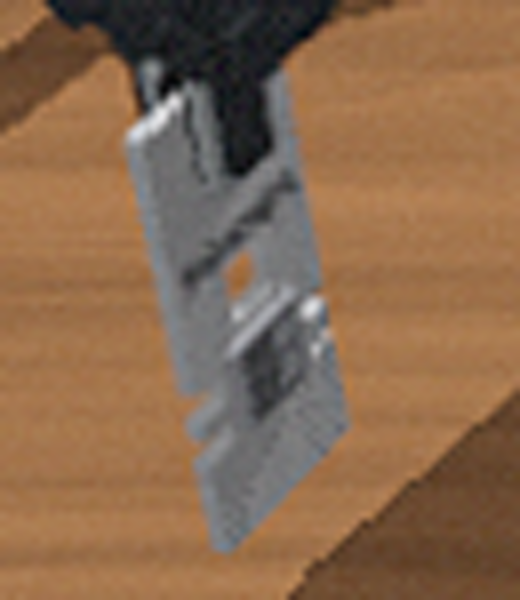

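```bash
python3 -c "
from h import *
from scipy.optimize import least_squares
c=optics.capture('scene')
a=np.radians(155);e=np.array([np.cos(a),np.sin(a),0]);n=np.array([e[1],-e[0],0])
T=np.array([.4713,-.2298,.2976])
# local (n,y,z) of gauge; unknown: dn,dy,dz,
obs=[((.003,-.03,0),(167.25,168.5)),((.003,.03,0),(183.25,153.)),((.003,-.03,.14),(156,117)),((0,0,.076),(169.5,133.7))]
def f(x):
  r=[]
  for l,p in obs:
    y=x[1]+l[1]*np.cos(x[3])-(l[2]-.11)*np.sin(x[3]); z=x[2]+l[2]*1
    P=T+n*(x[0]+l[0])+e*y;P[2]=z; r+=list(proj(c,P)[0]-p)
  return r
r=least_squares(f,[0,0,.187,0]);print(r.x.round(4),np.round(r.fun,1))
"
```

```text
[ 0.0091 -0.0104  0.1975  0.006 ] [ 0.6  0.4 -0.3 -0.3  0.3  0.1 -0.6 -0.3]
```

```bash
python3 -c "
from h import *
from scipy.optimize import least_squares
c=optics.capture('scene')
a=np.radians(155);e=np.array([np.cos(a),np.sin(a),0]);n=np.array([e[1],-e[0],0])
T=np.array([.4713,-.2298,.2976])
obs=[((.003,-.03,0),(167.25,168.5)),((.003,.03,0),(183.25,153.)),((.003,-.03,.14),(156,117)),((0,0,.076),(169.5,133.7))]
def F(dn,dz=None):
 def f(x):
  r=[]
  for l,p in obs:
    y=x[0]+l[1]*np.cos(x[1])-(l[2]-.11)*np.sin(x[1]); z=(x[2] if dz is None else dz)+l[2]
    P=T+n*(dn+l[0])+e*y;P[2]=z; r+=list(proj(c,P)[0]-p)
  return r
 return f
r=least_squares(F(0),[0,0,.187]);print(r.x.round(4),np.round(r.fun,1))
r=least_squares(F(0,.187),[0,0]);print(r.x.round(4),np.round(r.fun,1))
t=optics.capture('top');cv2.imwrite('pics/b7.png',cv2.resize(t['pixels'][215:265,380:445],None,fx=9,fy=9,interpolation=cv2.INTER_CUBIC))
"
```

```text
[-0.0002  0.0003  0.1871] [ 0.5  0.1 -0.6 -0.4  0.6  0.4 -0.6 -0.2]
[-0.0002  0.0003] [ 0.5  0.1 -0.6 -0.4  0.6  0.4 -0.6 -0.1]
```

View pics/b7.png

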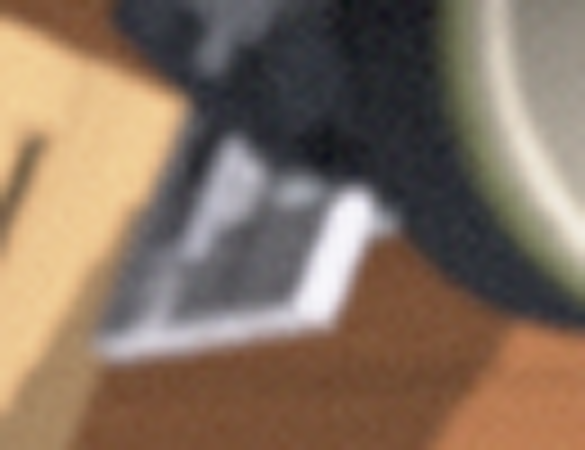

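>>> send_rows(rows="0 0.015 0.05 0 0.024;0 0.04 0.13 0 0.048;0 0.07 0.23 0 0.072;0 0.1 0.33 0 0.096;0 0.13 0.43 0 0.12;0 0.165 0.53 0 0.144;0 0.195 0.63 0 0.168;0 0.225 0.72 0 0.192;0 0.245 0.785 0 0.216;0 0.25 0.81 0 0.239")

```text
time: 5.85
position: [0.4994, -0.0154, 0.2948]
tool_rot: [-0.001, 0.559, 0.829, 0.0]
force: [-0.3, 0.0, -2.1]
width: 0.0053
```

```bash
python3 -c "
from h import *
go(.546,.219,.297,68.1)"
```

```text
pos [ 0.4994 -0.0154  0.2948] xang 112.01 tilt -1.0 F [-0.35  0.03 -2.14] w 0.0053 t 5.85
shift frac [ 0.7996  0.5242 -0.0082] turn frac 0.2439
```

>>> send_rows(rows="0 0.04 0.03 0 0.024;0 0.12 0.08 0 0.049;0 0.22 0.14 0 0.073;0 0.32 0.21 0 0.098;0 0.42 0.28 0 0.122;0 0.53 0.35 0 0.146;0 0.63 0.42 0 0.171;0 0.72 0.475 -0.005 0.195;0 0.78 0.51 -0.008 0.22;0 0.8 0.524 -0.008 0.244")

```text
time: 6.68
position: [0.5454, 0.2193, 0.2961]
tool_rot: [-0.001, 0.829, 0.56, -0.001]
force: [-0.6, -0.9, -2.0]
width: 0.0056
```

```bash
python3 -c "
from h import *
c=optics.capture('scene');t=optics.capture('top')
cv2.imwrite('pics/c1.png',np.hstack([cv2.resize(c['pixels'][80:250,330:460],(390,510)),cv2.resize(t['pixels'][180:307,100:200],(400,510))]))
go(.5102,.2333,.265,68.1)"
```

```text
pos [0.5458 0.2172 0.2962] xang 68.15 tilt -1.0 F [-0.73 -0.95 -1.11] w 0.0055 t 6.78
shift frac [ 0.0071 -0.1558  0.125 ] turn frac 0.0003
```

View pics/c1.png

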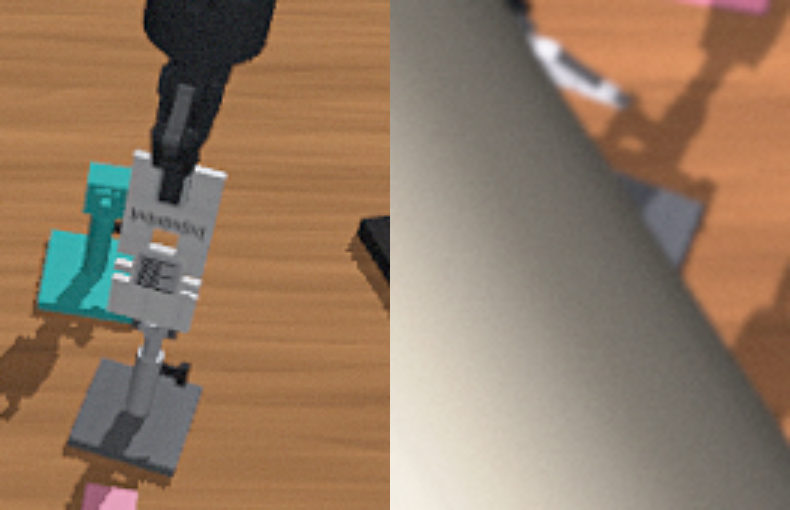

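>>> send_rows(rows="0 0 -0.02 0.01 0;0 0.002 -0.05 0.03 0;0 0.004 -0.09 0.05 0;0 0.006 -0.12 0.08 0;0 0.007 -0.145 0.1 0;0 0.007 -0.155 0.115 0;0 0.007 -0.158 0.122 0;0 0.007 -0.158 0.125 0;0 0.007 -0.158 0.125 0;0 0.007 -0.158 0.125 0")

```text
time: 7.62
position: [0.5111, 0.2315, 0.2668]
tool_rot: [0.0, 0.829, 0.559, 0.0]
force: [-1.0, 0.1, -1.2]
width: 0.0053
```

```bash
cat >> h.py <<'E'
def st():
    s=monitor.read_state(); d=s['position'][:2]-np.array([.490,.241]); a=np.radians(-21.9)
    print("stand x,y mm",(1e3*(d@[np.cos(a),np.sin(a)])).round(1),(1e3*(d@[-np.sin(a),np.cos(a)])).round(1),"bottom z",(1e3*s['position'][2]-110.8).round(2),"F",s['force'].round(2),"T",s['wrist_torque'].round(3),"t",round(s['time'],2))
E
python3 -c "
from h import *
st();go(.5095,.2332,.258,68.1)
c=optics.capture('scene')
cv2.imwrite('pics/c2.png',cv2.resize(c['pixels'][100:250,340:420],(400,600)))
st()"
```

```text
stand x,y mm 23.2 -0.9 bottom z 155.97 F [-1.    0.07 -1.22] T [-0.02   0.008  0.016] t 7.62
pos [0.5111 0.2315 0.2668] xang 68.01 tilt -1.0 F [-1.    0.07 -1.22] w 0.0053 t 7.62
shift frac [ 0.0039 -0.0087  0.0351] turn frac -0.0005
stand x,y mm 23.1 -0.8 bottom z 156.02 F [-0.71  0.44 -1.49] T [-0.022 -0.02  -0.013] t 7.67
```

View pics/c2.png

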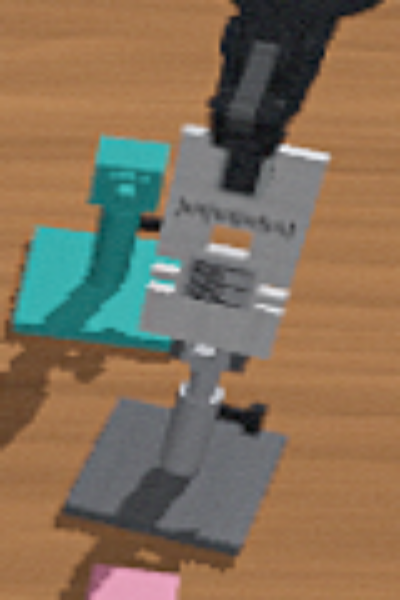

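>>> send_rows(rows="0 0.002 -0.005 0.003 0;0 0.003 -0.009 0.006 0;0 0.003 -0.009 0.009 0;0 0.003 -0.009 0.012 0;0 0.003 -0.009 0.015 0;0 0.003 -0.009 0.018 0;0 0.003 -0.009 0.02 0;0 0.003 -0.009 0.02 0;0 0.003 -0.009 0.02 0;0 0.003 -0.009 0.02 0")

```text
time: 8.5
position: [0.5089, 0.2333, 0.2617]
tool_rot: [0.0, 0.829, 0.559, 0.0]
force: [0.7, 0.4, -1.4]
width: 0.0051
```

```bash
python3 -c "
from h import *
st()"
```

```text
stand x,y mm 20.4 -0.1 bottom z 150.85 F [ 0.66  0.44 -1.38] T [-0.009 -0.    -0.053] t 8.5
```

>>> send_rows(rows="0 0 0 0.002 0;0 0 0 0.004 0;0 0 0 0.006 0;0 0 0 0.008 0;0 0 0 0.01 0;0 0 0 0.012 0;0 0 0 0.014 0;0 0 0 0.016 0;0 0 0 0.016 0;0 0 0 0.016 0")

```text
time: 9.33
position: [0.5089, 0.2333, 0.2576]
tool_rot: [-0.0, 0.829, 0.559, 0.0]
force: [0.4, 0.1, -1.6]
width: 0.0054
```

```bash
python3 -c "
from h import *
st()"
```

```text
stand x,y mm 20.4 -0.1 bottom z 146.77 F [ 0.41  0.12 -1.59] T [-0.034  0.003 -0.038] t 9.33
```

>>> send_rows(rows="0 0 0 0.001 0;0 0 0 0.002 0;0 0 0 0.003 0;0 0 0 0.004 0;0 0 0 0.005 0;0 0 0 0.006 0;0 0 0 0.007 0;0 0 0 0.008 0;0 0 0 0.008 0;0 0 0 0.008 0")

```text
time: 10.17
position: [0.509, 0.2334, 0.2557]
tool_rot: [-0.0, 0.829, 0.559, 0.0]
force: [-0.2, 0.1, 3.1]
width: 0.0051
```

```bash
python3 -c "
from h import *
st()"
```

```text
stand x,y mm 20.4 0.0 bottom z 144.87 F [-0.21  0.11  3.09] T [-0.07   0.088  0.067] t 10.17
```

>>> send_rows(rows="0 0 0 -0.03 0;0 0 0.01 -0.05 0;0 0 0.05 -0.05 0;0 0 0.1 -0.05 0;0 0 0.14 -0.02 0;0 0 0.16 0.05 0;0 0 0.16 0.13 0;0 0 0.16 0.21 0;0 0 0.16 0.28 0;0 0 0.16 0.32 0")

```text
time: 11.0
position: [0.5458, 0.2168, 0.1719]
tool_rot: [-0.001, 0.829, 0.559, -0.002]
force: [0.0, -0.1, -2.6]
width: 0.0051
```

```bash
python3 -c "
from h import *
c=optics.capture('scene')
cv2.imwrite('pics/c3.png',cv2.resize(c['pixels'][100:250,340:420],(400,600)))
st();a=np.radians(-21.9);e=np.array([np.cos(a),np.sin(a)])
p=np.array([.49,.241])+.060*e
go(p[0],p[1],.2557-.0825,68.1)"
```

```text
stand x,y mm 60.2 -2.0 bottom z 60.02 F [-1.2  -0.77 -3.16] T [-0.038  0.054 -0.005] t 11.05
pos [0.5451 0.2166 0.1708] xang 67.98 tilt -1.0 F [-1.2  -0.77 -3.16] w 0.0056 t 11.05
shift frac [ 0.0081 -0.0011 -0.0096] turn frac -0.0007
```

View pics/c3.png

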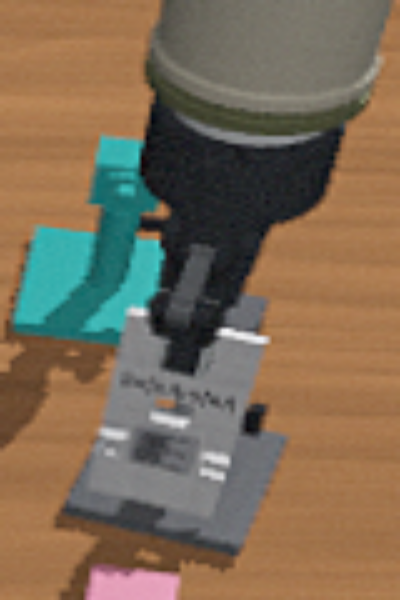

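>>> send_rows(rows="0 0.003 0 0 0;0 0.006 0 0 0;0 0.006 0 0 0;0 0.006 0 0 0;0 0.006 0 0 0;0 0.006 0 0 0;0 0.006 0 0 0;0 0.006 0 0 0;0 0.006 0 0 0;0 0.006 0 0 0")

```text
time: 11.88
position: [0.5465, 0.2198, 0.1756]
tool_rot: [0.0, 0.829, 0.559, 0.0]
force: [-0.0, 0.2, -1.8]
width: 0.0054
```

```bash
python3 -c "
from h import *
st();a=np.radians(-21.9);e=np.array([np.cos(a),np.sin(a)])
p=np.array([.49,.241])+.060*e
go(p[0],p[1],.2557-.0825,68.1)"
```

```text
stand x,y mm 60.4 1.4 bottom z 64.82 F [-0.05  0.19 -1.78] T [ 0.013  0.031 -0.017] t 11.88
pos [0.5465 0.2198 0.1756] xang 68.04 tilt -1.0 F [-0.05  0.19 -1.78] w 0.0054 t 11.88
shift frac [-0.0055 -0.0014  0.0097] turn frac -0.0003
```

>>> send_rows(rows="0 -0.003 -0.01 0.005 0;0 -0.005 -0.03 0.01 0;0 -0.005 -0.06 0.01 0;0 -0.005 -0.09 0.01 0;0 -0.005 -0.105 0.01 0;0 -0.005 -0.112 0.01 0;0 -0.005 -0.112 0.01 0;0 -0.005 -0.112 0.01 0;0 -0.005 -0.112 0.01 0;0 -0.005 -0.112 0.01 0")

```text
time: 12.72
position: [0.5204, 0.2289, 0.1731]
tool_rot: [0.0, 0.829, 0.559, 0.0]
force: [0.3, 0.3, -1.1]
width: 0.0051
```

```bash
python3 -c "
from h import *
st();c=optics.capture('scene')
cv2.imwrite('pics/c4.png',cv2.resize(c['pixels'][130:250,340:420],(400,600)));st()"
```

```text
stand x,y mm 32.7 0.1 bottom z 62.27 F [ 0.35  0.28 -1.07] T [ 0.004 -0.045  0.042] t 12.72
stand x,y mm 32.7 0.1 bottom z 62.23 F [ 0.05  1.25 -1.45] T [ 0.023 -0.074  0.003] t 12.77
```

View pics/c4.png

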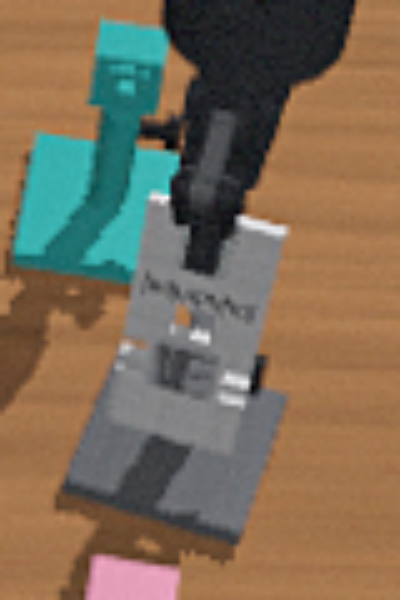

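>>> send_rows(rows="0 0 -0.005 0 0;0 0 -0.01 0 0;0 0 -0.015 0 0;0 0 -0.02 0 0;0 0 -0.025 0 0;0 0 -0.03 0 0;0 0 -0.035 0 0;0 0 -0.04 0 0;0 0 -0.04 0 0;0 0 -0.04 0 0")

```text
time: 13.6
position: [0.5108, 0.2329, 0.1731]
tool_rot: [-0.0, 0.829, 0.56, 0.0]
force: [-0.3, -0.5, -1.8]
width: 0.0055
```

```bash
python3 -c "
from h import *
st();c=optics.capture('scene')
cv2.imwrite('pics/c5.png',cv2.resize(c['pixels'][150:220,350:410],(600,600*7//6))[:600]);st()"
```

```text
stand x,y mm 22.3 0.2 bottom z 62.33 F [-0.26 -0.53 -1.84] T [ 0.013 -0.018  0.032] t 13.6
stand x,y mm 22.4 0.2 bottom z 62.33 F [-0.23  0.6  -1.37] T [-0.033  0.016 -0.004] t 13.65
```

View pics/c5.png

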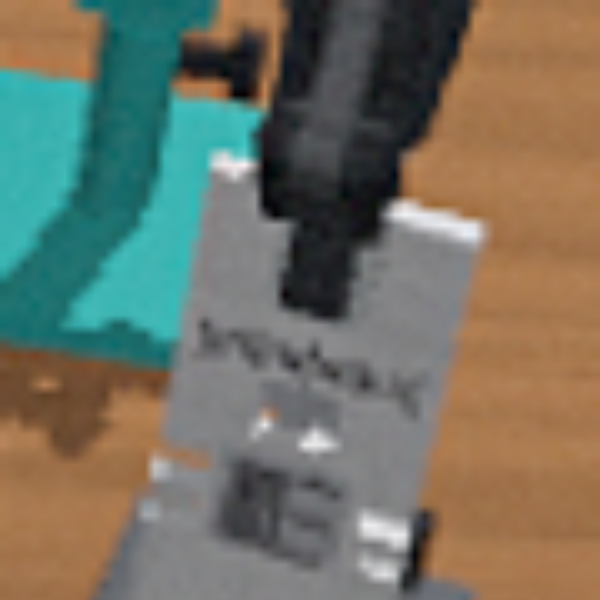

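No contact force, and the lip shows inside the window at zoom (300,410). I'll continue inward.

>>> send_rows(rows="0 0 -0.006 0 0;0 0 -0.012 0 0;0 0 -0.018 0 0;0 0 -0.024 0 0;0 0 -0.03 0 0;0 0 -0.036 0 0;0 0 -0.042 0 0;0 0 -0.048 0 0;0 0 -0.048 0 0;0 0 -0.048 0 0")

```text
time: 14.48
position: [0.4996, 0.2374, 0.1731]
tool_rot: [-0.0, 0.829, 0.56, 0.0]
force: [-0.0, 0.6, -2.0]
width: 0.0053
```

```bash
python3 -c "
from h import *
st();c=optics.capture('scene')
cv2.imwrite('pics/c6.png',cv2.resize(c['pixels'][150:220,350:410],(600,600*7//6))[:600]);st()"
```

```text
stand x,y mm 10.3 0.2 bottom z 62.34 F [-0.02  0.58 -2.03] T [0.    0.015 0.003] t 14.48
stand x,y mm 10.4 0.2 bottom z 62.33 F [ 0.04 -0.23 -2.13] T [-0.008 -0.028 -0.002] t 14.53
```

View pics/c6.png

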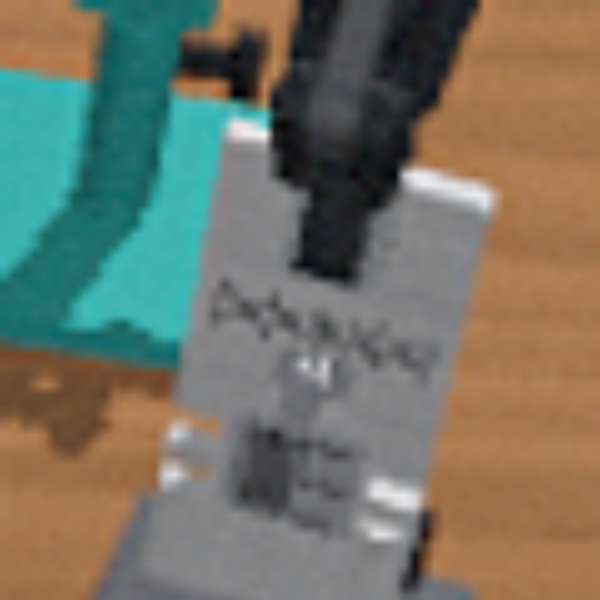

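The hook's lip now stands in front of the window. I'll lower gently until the window seats on the bar.

>>> send_rows(rows="0 0 0 0.004 0;0 0 0 0.008 0;0 0 0 0.012 0;0 0 0 0.016 0;0 0 0 0.02 0;0 0 0 0.024 0;0 0 0 0.028 0;0 0 0 0.032 0;0 0 0 0.032 0;0 0 0 0.032 0")

```text
time: 15.37
position: [0.4996, 0.2373, 0.165]
tool_rot: [-0.0, 0.829, 0.559, -0.0]
force: [0.5, -0.6, -1.5]
width: 0.0055
```

```bash
python3 -c "
from h import *
st()"
```

```text
stand x,y mm 10.3 0.2 bottom z 54.22 F [ 0.48 -0.63 -1.49] T [0.004 0.028 0.041] t 15.37
```

>>> send_rows(rows="0 0 0 0.001 0;0 0 0 0.002 0;0 0 0 0.003 0;0 0 0 0.004 0;0 0 0 0.005 0;0 0 0 0.006 0;0 0 0 0.007 0;0 0 0 0.008 0;0 0 0 0.008 0;0 0 0 0.008 0")

```text
time: 16.2
position: [0.4998, 0.2374, 0.1634]
tool_rot: [0.0, 0.829, 0.559, 0.0]
force: [-1.3, -0.8, 3.5]
width: 0.0054
```

```bash
python3 -c "
from h import *
st()"
```

```text
stand x,y mm 10.4 0.3 bottom z 52.6 F [-1.32 -0.78  3.5 ] T [-0.216  0.353  0.033] t 16.2
```

Contact at the predicted height, with a force change of about 5 N. I'll draw it down slowly.

>>> send_rows(rows="0 0 0 0.002 0;0 0 0 0.004 0;0 0 0 0.006 0;0 0 0 0.008 0;0 0 0 0.01 0;0 0 0 0.012 0;0 0 0 0.014 0;0 0 0 0.016 0;0 0 0 0.016 0;0 0 0 0.016 0")

```text
time: 17.03
position: [0.4997, 0.2373, 0.159]
tool_rot: [-0.0, 0.829, 0.559, 0.0]
force: [-0.2, -0.1, 1.6]
width: 0.0052
```

```bash
python3 -c "
from h import *
st();c=optics.capture('scene')
cv2.imwrite('pics/c7.png',cv2.resize(c['pixels'][150:220,350:410],(600,600*7//6))[:600])"
```

```text
stand x,y mm 10.4 0.2 bottom z 48.2 F [-0.16 -0.07  1.59] T [-0.027  0.018 -0.008] t 17.03
```

View pics/c7.png

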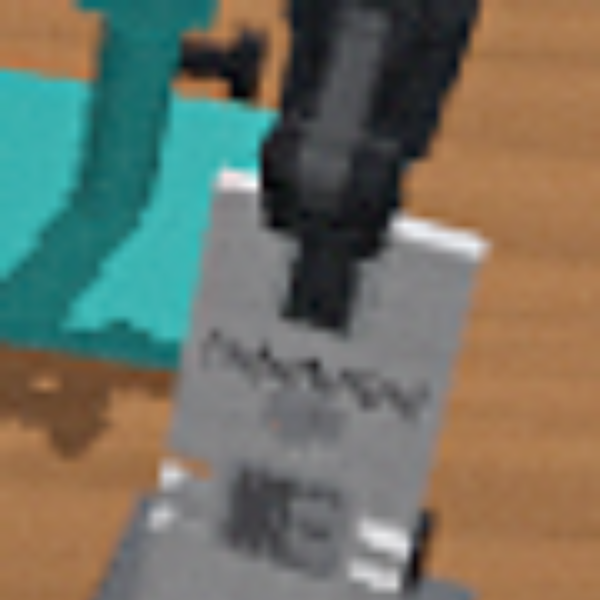

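>>> send_rows(rows="0 0 0 0.002 0;0 0 0 0.004 0;0 0 0 0.006 0;0 0 0 0.008 0;0 0 0 0.01 0;0 0 0 0.012 0;0 0 0 0.014 0;0 0 0 0.015 0;0 0 0 0.015 0;0 0 0 0.015 0")

```text
time: 17.92
position: [0.4997, 0.2373, 0.1553]
tool_rot: [-0.0, 0.829, 0.559, 0.0]
force: [-0.1, 0.1, 2.3]
width: 0.0055
```

```bash
python3 -c "
from h import *
st()"
```

```text
stand x,y mm 10.4 0.2 bottom z 44.51 F [-0.13  0.11  2.27] T [-0.025 -0.031 -0.065] t 17.92
```

>>> send_rows(rows="0 0 0 0.001 0;0 0 0 0.002 0;0 0 0 0.003 0;0 0 0 0.004 0;0 0 0 0.005 0;0 0 0 0.006 0;0 0 0 0.006 0;0 0 0 0.006 0;0 0 0 0.006 0;0 0 0 0.006 0")

```text
time: 18.75
position: [0.4999, 0.2374, 0.1548]
tool_rot: [0.0, 0.829, 0.559, 0.0]
force: [-1.2, -1.9, 10.0]
width: 0.0056
```

```bash
python3 -c "
from h import *
st()"
```

```text
stand x,y mm 10.5 0.4 bottom z 44.03 F [-1.2  -1.95  9.98] T [-0.477  0.667  0.022] t 18.75
```

Resistance rose sharply to about 11.5 N with almost no motion: 8.8 to 9.5 mm below contact, so this is the stop. I'll unload and release.

>>> send_rows(rows="0 0 0 -0.002 0;0 0 0 -0.004 0;0 0 0 -0.005 0;0.2 0 0 -0.005 0;0.4 0 0 -0.005 0;0.6 0 0 -0.005 0;0.6 0 0 -0.005 0;0.6 0 0 -0.005 0;0.6 0 0 -0.005 0;0.6 0 0 -0.005 0")

```text
time: 19.58
position: [0.4997, 0.2373, 0.1551]
tool_rot: [-0.0, 0.829, 0.559, 0.0]
force: [0.1, -0.7, -0.4]
width: 0.0513
```

```bash
python3 -c "
from h import *
st();c=optics.capture('scene')
cv2.imwrite('pics/c8.png',cv2.resize(c['pixels'][130:230,340:420],(480,600)));print(monitor.read_state()['width'])"
```

```text
stand x,y mm 10.4 0.2 bottom z 44.26 F [ 0.05 -0.72 -0.37] T [ 0.018 -0.008  0.017] t 19.58
0.05106559453546501
```

View pics/c8.png

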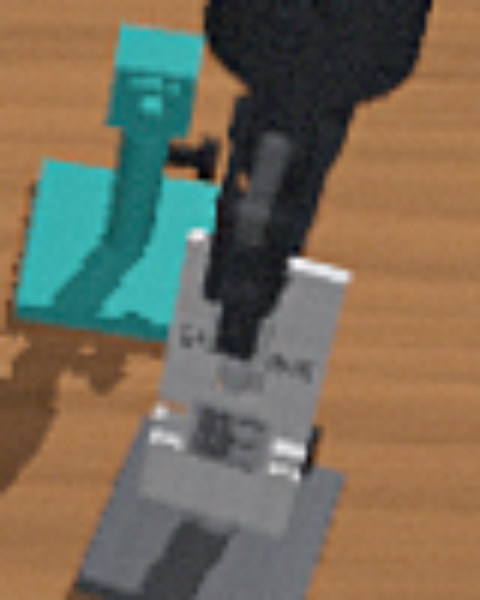

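>>> send_rows(rows="0.6 0 0 -0.02 0;0.6 0 0 -0.05 0;0.6 0 0 -0.1 0;0.6 0 0 -0.16 0;0.6 0 0 -0.24 0;0.6 0 0 -0.34 0;0.6 0 0 -0.44 0;0.6 0 0 -0.54 0;0.6 0 0 -0.62 0;0.6 0 0 -0.65 0")

```text
time: 20.47
position: [0.5004, 0.2382, 0.3224]
tool_rot: [0.001, 0.829, 0.56, 0.003]
force: [-0.5, -0.3, 0.0]
width: 0.051
```

```bash
python3 -c "
from h import *
st();c=optics.capture('scene')
cv2.imwrite('pics/c9.png',cv2.resize(c['pixels'][130:230,340:420],None,fx=6,fy=6,interpolation=cv2.INTER_CUBIC));cv2.imwrite('pics/c9f.png',c['pixels'])"
```

```text
stand x,y mm 10.7 1.3 bottom z 211.57 F [-0.49 -0.25  0.02] T [-0.025  0.023 -0.045] t 20.47
```

View pics/c9.png

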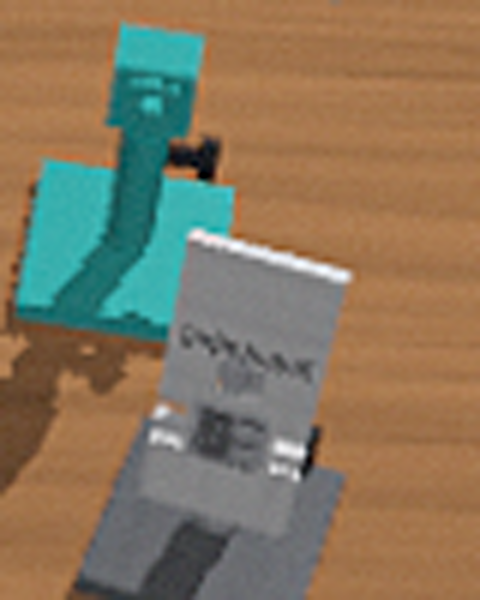

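View pics/c9f.png

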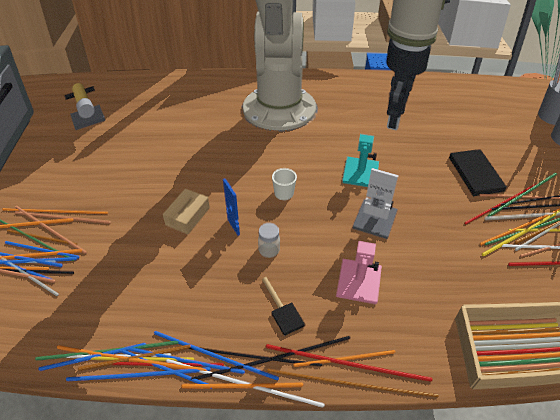

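```bash
python3 -c "
from h import *
c=optics.capture('scene');d=cv2.absdiff(c['pixels'],cv2.imread('pics/c9f.png'))[160:240,350:405];print('diff',d.mean(),np.percentile(d,99));st()
from plant import bot
print(bot.close_job())"
```

```text
diff 2.78780303030303 11.0
stand x,y mm 10.6 1.0 bottom z 208.93 F [-1.2   0.55  0.5 ] T [-0.04  -0.016 -0.042] t 20.57
the job is handed in; nothing more can be done
None
```

The gauge now hangs by its window on the grey steel stand's hook, graduated face outward, with the hook drawn down. I handed the job in at about 20.6 s of the 51 s allowed. The system gave no verdict.

- **Finding the hook:** I touched the lip lightly with the gauge's bottom edge, at about 4.6 N. That put the bar's top at about 138 mm; the camera estimate was 136 mm.
- **Hanging:** The window passed over the lip with no contact force and seated on the bar within about 0.3 mm of the predicted height.
- **Drawing down:** I lowered the hook until the force jumped from about 4 N to 11.5 N with almost no further movement, which I took as the bottom stop. I then eased off and opened the gripper. The highest force at any reading was about 11.5 N, against the 25 N limit.
- **Last checks:** The final pictures show the gauge upright and still on the hook. The gripper is clear, and the jar, cup and paddle look unmoved.

**Unresolved check:** The travel measured from first seating to the stop was about 8.5 to 9 mm, not the full 10 mm; more than 8 mm is required. The hook may have slipped slightly at first contact, or the grip may have given a little. I trusted the sharp force rise as the sign of the stop and did not measure the hook's position any other way.

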